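Bring out the sample tray, close the other

TASK

Hook a fingertip behind the blue lip of the loader tray that carries the amber vial and draw that tray out toward you until it reaches its front stop; then push the other tray, the one with the plastic beaker, fully home by its lip. Do not draw the beaker's tray out, do not touch, lift or upset the vial or the beaker, and leave everything else on the bench where it stands.

Things in the scene. Friction and masses are not known exactly. Their poses are not given: they have to be found in the camera images.
- loader: (sizes in mm) fixed two-lane sample loader: white base plate 215 x 236, aluminium guide rails, grey rear housing 58 high at the far end. Origin on the worktop, midway between the two lanes; its x axis points along the rails away from the robot (toward the rear housing), y to the left lane, z up. The base plate reaches from x = -30 to x = +185. Lane centres lie at y = +56 (left) and y = -56 (right)
- tray_left (a joint): how far the left tray is drawn out, in m: 0 = home at its back stop, 0.100 = fully out at its front stop; it grows as the tray moves to the loader's -x (toward the robot). It stays where it is left; about 2 N of friction (well under 1 N more at ordinary speed)
- lip_left (a point): middle of the top edge of the left tray's blue upright lip, 55 above the worktop and moving with the tray, axes as the loader's. The lip is 76 wide in y, 6 thick, topped with a 9 thick round bead. Behind it (+x) a free flat well reaches from 5 to 66 behind this point over the tray's whole width (88), its floor 35 below this point; then comes the low wall of the pocket. In front of the lip nothing stands on the tray
- pocket_left (a point): centre of the floor of the left tray's pocket (inside 96 in x, 62 in y, wall 14 high), 20 above the worktop and 118 behind the lip, moving with the tray
- tray_right (a joint): how far the right tray is drawn out, in m: 0 = home at its back stop, 0.100 = fully out at its front stop; it grows as the tray moves to the loader's -x (toward the robot). It stays where it is left; about 2 N of friction (well under 1 N more at ordinary speed)
- lip_right (a point): middle of the top edge of the right tray's blue upright lip, 55 above the worktop and moving with the tray, axes as the loader's. The lip is 76 wide in y, 6 thick, topped with a 9 thick round bead. Behind it (+x) a free flat well reaches from 5 to 66 behind this point over the tray's whole width (88), its floor 35 below this point; then comes the low wall of the pocket. In front of the lip nothing stands on the tray
- pocket_right (a point): centre of the floor of the right tray's pocket (inside 96 in x, 62 in y, wall 14 high), 20 above the worktop and 118 behind the lip, moving with the tray
- amber_vial: loose amber vial with white cap, 27 dia x 65, standing in the pocket of one of the trays; origin at the centre of its underside, z up
- beaker: loose empty white plastic beaker, 47 dia x 55, standing in the pocket of the other tray; origin at the centre of its underside, z up
- erlenmeyer: conical glass flask, 64 dia x 104, loose bystander on the worktop; origin at the centre of its underside
- blue_bottle: clear bottle with blue cap and white label, 56 dia x 104, loose bystander on the worktop; origin at the centre of its underside
- petri_dish: round lidded glass dish, 64 dia x 16, loose bystander on the worktop; origin at the centre of its underside
- stopper: red-brown rubber stopper, 26 dia x 24, loose bystander on the worktop; origin at the centre of its underside
There are look-alikes about, which are no part of the job. There is more than one size of the amber_vial; the one meant has the size given above.

How it is judged (in metres and radians):
On the way, in this order (a step that is already met when the one before it is completed fails the run):
1. the tray with the vial is fully out, vial standing in it (((horizontal distance between amber_vial and pocket_left below 0.06 m and value of joint tray_left above 0.092 m and angle between amber_vial's own z axis and vertical below 0.15 rad) or (horizontal distance between amber_vial and pocket_right below 0.06 m and value of joint tray_right above 0.092 m and angle between amber_vial's own z axis and vertical below 0.15 rad))), for 0.2 s.
2. the tray with the beaker is fully home (((horizontal distance between amber_vial and pocket_left below 0.06 m and value of joint tray_right below 0.006 m) or (horizontal distance between amber_vial and pocket_right below 0.06 m and value of joint tray_left below 0.006 m))), for 0.2 s.
At the end, for the whole second after the job is handed in: The vial's tray is out to at least 92 of its 100 mm, the beaker's tray is within 6 mm of home, vial and beaker stand upright (within 0.15 rad) in their own pockets, and all is at rest (((horizontal distance between amber_vial and pocket_left below 0.06 m and horizontal distance between beaker and pocket_right below 0.06 m and value of joint tray_left above 0.092 m and value of joint tray_right below 0.006 m) or (horizontal distance between amber_vial and pocket_right below 0.06 m and horizontal distance between beaker and pocket_left below 0.06 m and value of joint tray_right above 0.092 m and value of joint tray_left below 0.006 m)) and angle between each of amber_vial, beaker's own z axis and vertical below 0.15 rad and velocity of joint tray_left between -0.005 and 0.005 m/s and velocity of joint tray_right between -0.005 and 0.005 m/s and linear speed of each of amber_vial, beaker below 0.02 m/s); the robot touches nothing.
It fails at once if the vial or the beaker is touched by the fingers or the arm (contact force between any of amber_vial, beaker and the fingers above 0.3 N or contact force between any of amber_vial, beaker and the arm above 0.3 N).
It fails at once if the vial or the beaker is lifted (height (world z) of any of amber_vial, beaker above 0.035 m).
It fails at once if the vial or the beaker tips over (angle between any of amber_vial, beaker's own z axis and vertical above 0.5 rad).
It fails at once if the tray with the beaker is drawn out ((horizontal distance between beaker and pocket_left below 0.06 m and value of joint tray_left above 0.065 m) or (horizontal distance between beaker and pocket_right below 0.06 m and value of joint tray_right above 0.065 m)).
It fails at once if another thing on the bench is shifted by more than 20 mm (distance of any of erlenmeyer, blue_bottle, petri_dish, stopper from where it was at the start of the episode above 0.02 m).
It also fails if it takes over 42 s, if anything falls off the work surface, if the arm or the gripper's body presses on something with over 40 N, if the wrist force passes 120 N, or if a joint passes its speed limit or range.

ROBOT

A 6-joint arm with a two-finger parallel gripper is mounted at the origin on a cart in front of the work surface, level with it; the furniture and walls round the work are solid. World frame = base frame: x ahead of the robot, y to its left, z up, the work surface at z = 0. Lengths are in mm, angles in rad, forces in N, time in s.
With the tool pointing down it reaches from about 350 to 975 mm from the base axis. Payload 7.1 kg.
Tool frame: the origin (TCP) lies on the front face of the gripper's body, between the roots of the fingers; the fingertips stand 80 mm ahead of it and the grasp point (between the pads) lies 61 mm ahead of it (env.tips_ahead is the distance from the TCP to the fingertips, in mm); z points along the fingers, y is the line along which they close (so a half turn about z gives the same grasp; the last joint's range is limited). The gripper opens to 88 mm and grips with 3 to 60 N. Pads are 20 mm wide; open, the fingers measure 115 mm over their backs; the gripper's body (75 mm by 178 mm) begins 61 mm behind the grasp point.
Start: joints at [-1.194, 0.423, 1.63, -0, 1.089, -0.019], TCP at [240.982, -576.657, 302.675] pointing down, gripper open.
Joint ranges: [-3, 3], [-0.9, 2.11], [0.09, 2.58], [-1.31, 4.45], [0.11, 2.69], [-2.54, 2.54]. Speed limits (rad/s): [2.39, 2.39, 3.01, 3.14, 3.14, 3.14].

INTERFACE

Orientations are given as a unit quaternion [x, y, z, w].
In Python, from station import env, set_gripper, viewer, workorder gives the robot as it stands. Calls block until the motion is done:
- env.reach(position, orientation): joint-space move of the TCP to a pose.
- env.move_l(position, rot=None, rate=150, f_stop=None): straight line of the TCP; rot=None keeps the orientation; rate is the mean speed in mm/s. With f_stop (N) it stops when the force on the tool has changed by that much, and returns True; else False.
- env.move_joints(angles): joint-space move.
- set_gripper(opening): finger opening in mm; the grip force is fixed at half the most; returns when the fingers have stopped.
- env.hold(seconds).
- env.ik(position, orientation): joint angles nearest the present ones, or None.
- env.read_state(): the state.
- viewer.camera(name): name is "scene" or "side" or "wrist"; returns the picture (420x560x3 uint8, blue, green, red); there is no depth.
- viewer.camera_params(name): a dict with "fx", "fy", "cx", "cy" (pixels), "dist" ([k1, k2, p1, p2, k3] as OpenCV has them; the pictures are not rectified), "pose" (4x4, takes a point from camera to world coordinates); the wrist camera has in their place "tool_from_camera" (4x4, takes a point from camera to tool coordinates, whose origin is the TCP and whose axes are the flange's). Camera axes: x right, y up, looking along -z (the intrinsics and any distortion apply to the point x, -y, -z); pixel columns grow to the right and rows downward; lengths in mm; the calibration is good to about 2 mm. A picture is of the moment at which its call begins: read the wrist's pose just before it. camera_params takes no time and is no camera call.
A pose or a line that the arm cannot do raises env.IKError and nothing moves.
- workorder.sign_off(): hands the job in; it is judged then, once.
The state is a dict: "time_s": time; "qpos": joint angles; "dq": joint speeds; "tau": joint torques, N m; "tool_pos": TCP position; "orientation": TCP orientation; "force": force on the tool from outside, world axes, zero at the start; "wrist_torque": the same for the moment, N m; "width": finger opening in mm; "grip_force": force on a finger pad.
Only numpy, scipy, OpenCV 4.12 (cv2) and the standard library are available. Lean on these libraries where they do the work, as an engineer would, in place of code of your own. Each camera call takes 0.05 s, during which the arm holds its last target. There are 200 camera calls.

## Working session

There is one attempt and no reset: what is moved stays moved. The work goes in short steps, each a Python script; the robot and the scene stay as the last script left them, time stands still between calls to the robot, and variables do not carry over. Pictures are saved under pics/ and viewed, at most 10 in all, crops included, and the job is handed in when it is done.

```bash
mkdir -p pics; ls; python3 - <<'E'
from station import env, viewer
import cv2
for n in("scene","side"):
    cv2.imwrite(f"pics/{n}0.png",viewer.camera(n))
    p=viewer.camera_params(n); print(n,{k:(v.tolist() if hasattr(v,'tolist') else v) for k,v in p.items()})
s=env.read_state();print(s['time_s'],s['orientation'],s['tool_pos'],s['width'])
E
```

```text
pics
scene {'fx': 451.0360807743601, 'fy': 451.0360807743601, 'cx': 290.555279268866, 'cy': 199.87678620739607, 'dist': [-0.15074395084770423, 0.0, 0.0, 0.0, 0.0], 'pose': [[-0.7503794059307594, 0.3524664035851018, -0.5591942252015706, 27.102739830861314], [-0.6609960931547492, -0.4050572509795851, 0.6316745904839133, 615.8514235479555], [-0.0038616044798503546, 0.8436208021218096, 0.536925535096065, 581.7034138051787], [0.0, 0.0, 0.0, 1.0]]}
side {'fx': 379.84137322489363, 'fy': 379.84137322489363, 'cx': 276.6745987078598, 'cy': 209.445659405779, 'dist': [0.007165799528419924, 0.0, 0.0, 0.0, 0.0], 'pose': [[0.9969540336355397, 0.02934777865099827, -0.0722589974057127, 493.9946548066574], [-0.07773120541100877, 0.44951186693226386, -0.8898859147061619, -870.6846534023969], [0.0063651019770579525, 0.8927921311118969, 0.45042390711583996, 508.7971993920085], [0.0, 0.0, 0.0, 1.0]]}
0.1 [ 9.80480702e-01  1.96614158e-01 -1.24109581e-04 -6.71166394e-04] [ 240.85081468 -576.31235863  301.98256864] 87.60804700371979
```

View pics/scene0.png

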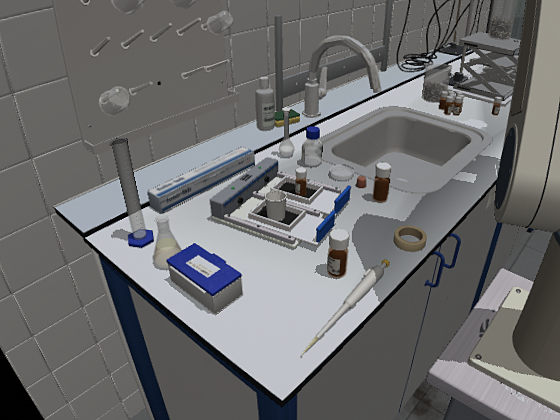

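View pics/side0.png

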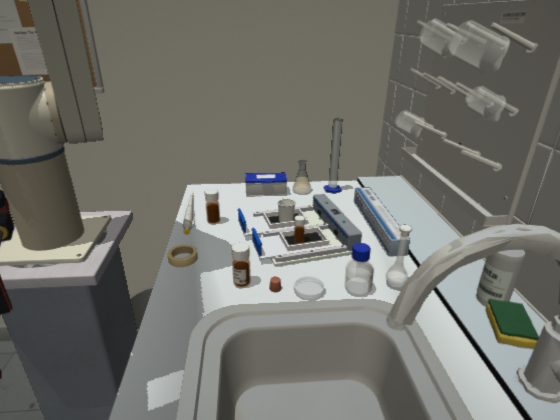

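Candidates: the amber vial in a tray pocket at scene (301,181) / side (299,230). The larger amber bottles, scene (382,183) and (339,255), stand on the bench and are look-alikes. The vial is in the right (-y) tray and the beaker, scene (276,205), in the left. I'll check this in close crops.

```bash
python3 - <<'E'
import cv2
a=cv2.imread("pics/scene0.png")[140:290,200:400]; cv2.imwrite("pics/c1.png",cv2.resize(a,None,fx=4,fy=4,interpolation=cv2.INTER_CUBIC))
a=cv2.imread("pics/side0.png")[180:310,190:380]; cv2.imwrite("pics/c2.png",cv2.resize(a,None,fx=4,fy=4,interpolation=cv2.INTER_CUBIC))
E
```

```text
(no output)
```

View pics/c1.png

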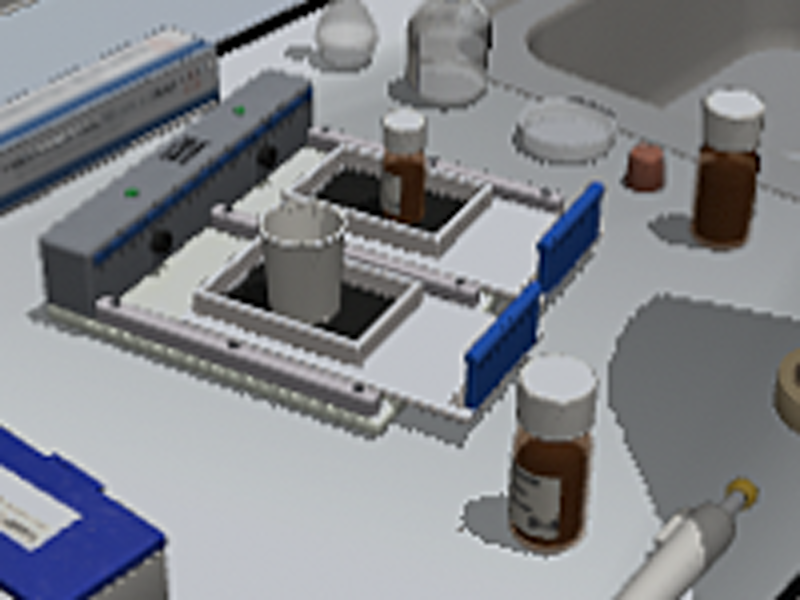

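View pics/c2.png

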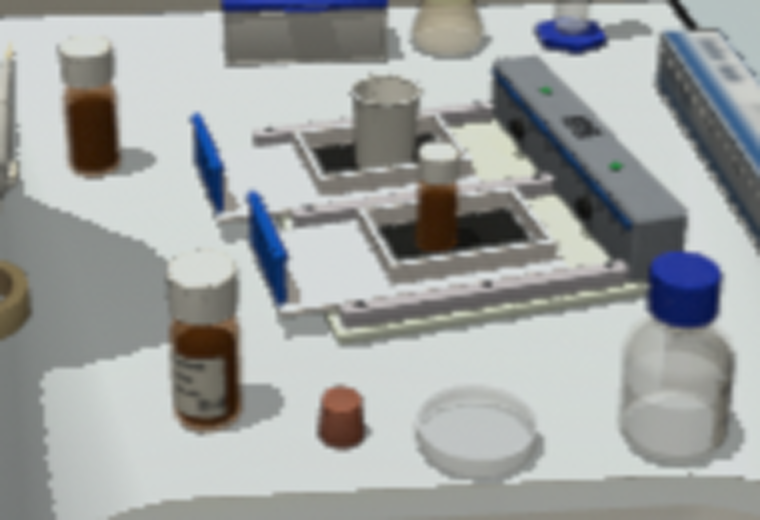

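The vial in the right tray is narrow (c1 404,165) and matches the given size. The bench bottles are clearly bigger. The beaker is in the left tray (c1 303,265). Next: triangulate the lips by known height.

```bash
cat > h.py <<'E'
import numpy as np, cv2
from station import env, viewer
def px2w(name,uv,z):
    p=viewer.camera_params(name); K=np.array([[p['fx'],0,p['cx']],[0,p['fy'],p['cy']],[0,0,1]])
    n=cv2.undistortPoints(np.array([[uv]],float),K,np.array(p['dist'])).ravel()
    T=np.array(p['pose']); d=T[:3,:3]@[n[0],-n[1],-1]; o=T[:3,3]
    return (o+d*(z-o[2])/d[2])[:2]
def w2px(name,P):
    p=viewer.camera_params(name); K=np.array([[p['fx'],0,p['cx']],[0,p['fy'],p['cy']],[0,0,1]])
    T=np.array(p['pose']); c=(np.asarray(P,float)-T[:3,3])@T[:3,:3]; c=c*[1,-1,-1]
    return cv2.projectPoints(c.reshape(-1,1,3),np.zeros(3),np.zeros(3),K,np.array(p['dist']))[0][:,0]
E
python3 - <<'E'
from h import *
np.set_printoptions(precision=1,suppress=True)
c1=lambda u,v:('scene',(200+u/4-.4,140+v/4-.4)); c2=lambda u,v:('side',(190+u/4-.4,180+v/4-.4))
for n,(c,uv),z in [('Rlip -y',c1(601,186),53),('Rlip +y',c1(541,240),53),('Llip -y',c1(537,287),53),('Llip +y',c1(468,355),53),
 ('Rlip +y',c2(252,196),53),('Rlip -y',c2(280,253),53),('Llip +y',c2(196,117),53),('Llip -y',c2(219,163),53),
 ('house fl',c1(95,260),58),('house fr',c1(312,93),58),('house fl',c2(497,68),58),('house fr',c2(640,217),58),('house bl',c2(525,58),58),('house br',c2(685,210),58),
 ('plate fl',c1(380,430),4),('plate fr',c2(342,338),4),('plate bl',c1(45,310),4),
 ('vial',c1(404,212),20),('vial',c2(437,240),20),('beaker',c1(303,312),20),('beaker',c2(385,155),20),
 ('bottleL',c1(548,535),0),('bottleL',c2(93,163),0),('bottleR',c1(722,235),0),('bottleR',c2(206,415),0),('stopper',c2(342,435),0),('stopper',c1(645,183),0),('tape',('scene',(409,240)),0),('pip tip',('scene',(386,264)),10)]:
    print(n,c,px2w(c,uv,z))
E
```

```text
Rlip -y scene [ 513.9 -139.8]
Rlip +y scene [505.4 -70.6]
Llip -y scene [479.4 -32.2]
Llip +y scene [469.  39.]
Rlip +y side [501. -69.]
Rlip -y side [ 515.4 -135.3]
Llip +y side [466.  40.]
Llip -y side [481.2 -25.6]
house fl scene [668.4 108.1]
house fr scene [ 710.2 -107.8]
house fl side [677.5  93.5]
house fr side [ 726.9 -117.7]
house bl side [700.4 109.1]
house br side [ 755.5 -111.5]
plate fl scene [503.3  66.1]
plate fr side [ 549.7 -150.8]
plate bl scene [716.9 109.1]
vial scene [615.4 -84.9]
vial side [614.2 -73.4]
beaker scene [589.5  31. ]
beaker side [593.2  39.6]
bottleL scene [392.6  70.6]
bottleL side [391.5  78.5]
bottleR scene [ 473.6 -216.3]
bottleR side [ 472.2 -211.2]
stopper side [ 543.6 -233.1]
stopper scene [ 543.8 -237.1]
tape scene [ 337.9 -114.6]
pip tip scene [329.2  -4.4]
```

```bash
cat >> h.py <<'E'
def q(yaw): return [np.cos(yaw/2),np.sin(yaw/2),0,0]
E
python3 - <<'E'
from h import *
from station import set_gripper
np.set_printoptions(precision=2,suppress=True)
for n,b,uv in(('R',(473,-214),(200+733/4,140+95/4)),('L',(392,74),(200+556/4,140+360/4))):
    print(n,[(z,w2px('scene',[[*b,z]])[0].round(1).tolist()) for z in(65,80,95,110)],uv)
print(np.array(viewer.camera_params('wrist')['tool_from_camera']),viewer.camera_params('wrist')['fx'])
env.reach([500,-55,370],q(.17))
set_gripper(0)
s=env.read_state(); im=viewer.camera('wrist')
cv2.imwrite('pics/w1.png',im); print(s['time_s'],s['tool_pos'],s['orientation'],s['width'])
np.savez('w1.npz',p=s['tool_pos'],o=s['orientation'])
E
```

```text
R [(65, [382.6, 175.4]), (80, [383.2, 169.8]), (95, [383.9, 164.1]), (110, [384.6, 158.3])] (383.25, 163.75)
L [(65, [337.7, 247.8]), (80, [338.1, 241.3]), (95, [338.6, 234.7]), (110, [339.0, 227.9])] (339.0, 230.0)
[[ -0.     0.96   0.26  71.29]
 [  1.     0.    -0.    -1.05]
 [ -0.     0.26  -0.96 -81.73]
 [  0.     0.     0.     1.  ]] 348.59672275561303
3.55 [500. -55. 370.] [ 1.    0.08 -0.   -0.  ] 0.5637102966539996
```

View pics/w1.png

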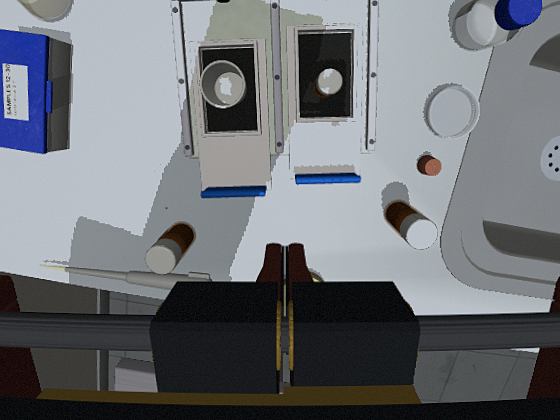

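The wrist view shows the left lip bead running from (201,190) to (267,187) and the right from (296,179) to (361,176). The beaker is in the left tray and the vial in the right. Bottles stand at (170,248) and (412,225), clear of the lips.

```bash
cat >> h.py <<'E'
from scipy.spatial.transform import Rotation as Ro
def wr(uv,z,f='w1.npz'):
    p=viewer.camera_params('wrist'); K=np.array([[p['fx'],0,p['cx']],[0,p['fy'],p['cy']],[0,0,1]])
    n=cv2.undistortPoints(np.array([[uv]],float),K,np.array(p['dist'])).ravel()
    s=np.load(f); W=np.eye(4); W[:3,:3]=Ro.from_quat(s['o']).as_matrix(); W[:3,3]=s['p']
    T=W@np.array(p['tool_from_camera']); d=T[:3,:3]@[n[0],-n[1],-1]; o=T[:3,3]
    return (o+d*(z-o[2])/d[2])[:2]
E
python3 - <<'E'
from h import *
np.set_printoptions(precision=1,suppress=True)
for n,uv,z in[('L+',(201,190),51),('L-',(267,187),51),('R+',(296,179),51),('R-',(361,176),51),('rail L f',(188,153),20),('rail L b',(180,13),20),('rail M f',(279,152),20),('rail M b',(277,35),20),('rail R f',(370,150),20),('rail R b',(374,10),20),
 ('bottleL top',(161,259),95),('bottleR top',(421,234),95),('vialtop',(329,81),85),('beaker top',(223,84),75)]: print(n,wr(uv,z))
im=cv2.imread('pics/w1.png')[160:210,185:375]; cv2.imwrite('pics/c3.png',cv2.resize(im,None,fx=4,fy=4,interpolation=cv2.INTER_CUBIC))
E
```

```text
L+ [470.5  40.3]
L- [487.1 -35.8]
R+ [502.1 -67.6]
R- [ 518.5 -141.6]
rail L f [506.6  67.7]
rail L b [663.7  94.2]
rail M f [526.5 -43. ]
rail M b [657.9 -18.7]
rail R f [ 548.  -153.1]
rail R b [ 703.7 -122.6]
bottleL top [396.   67.3]
bottleR top [ 473.1 -210.2]
vialtop [611.2 -80.4]
beaker top [591.1  25.4]
```

View pics/c3.png

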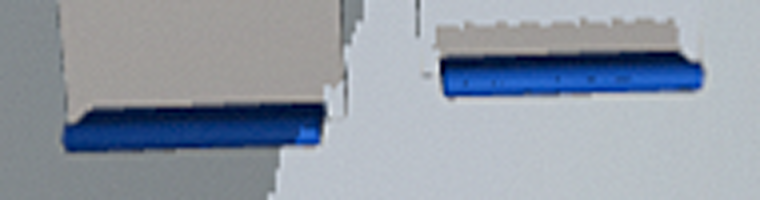

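```bash
cat >> h.py <<'E'
Y=.195; X=np.array([np.cos(Y),np.sin(Y),0]); Yv=np.array([-np.sin(Y),np.cos(Y),0])
def st(t):
    s=env.read_state(); print(t,round(s['time_s'],2),np.round(s['tool_pos'],1),np.round(s['force'],1)); return np.array(s['tool_pos'])
E
python3 - <<'E'
from h import *
w=np.array([507,-104,0])+32*X+12*Yv
env.reach(w+[0,0,200],q(Y)); st('above')
print(env.move_l(w+[0,0,111],rate=80,f_stop=8)); p0=st('down')
if p0[2]<113:
    print(env.move_l(p0-22*X,rate=40,f_stop=12)); st('contact')
    p=st(''); print(env.move_l(p0-135*X,rate=50,f_stop=12)); p=st('pull'); print((p-p0)@X)
    cv2.imwrite('pics/side1.png',viewer.camera('side'))
E
```

```text
above 4.34 [536.6 -86.1 200.7] [-0.3  0.5  0.4]
False
down 5.6 [536.4 -86.1 111.5] [-0.7 -0.4 -0.2]
False
contact 6.29 [514.6 -90.4 111.5] [ 0.9  1.1 -0.7]
 6.29 [514.6 -90.4 111.5] [ 0.9  1.1 -0.7]
True
pull 7.67 [ 445.8 -104.5  111.7] [ 3.3 -0.1 -0.3]
-92.47901168692434
```

View pics/side1.png

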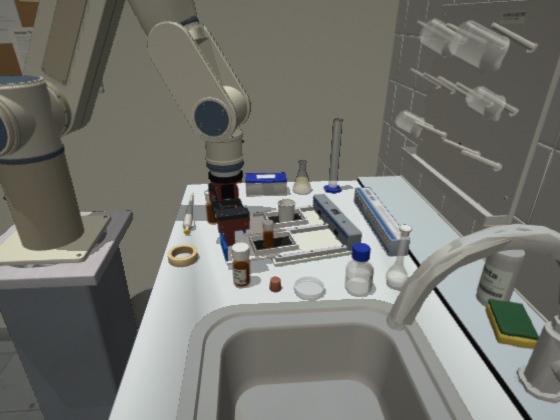

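The tray came out about 75 mm with the vial upright at (268,236). I'll pull again to confirm it is on the stop.

```bash
python3 - <<'E'
from h import *
p=st('s'); print(env.move_l(p-40*X,rate=30,f_stop=15)); e=st('pull2'); print((e-p)@X)
E
```

```text
s 7.72 [ 445.9 -104.5  111.7] [2.1 0.9 0.2]
True
pull2 8.12 [ 445.6 -104.8  111.8] [2.4 1.6 1.2]
-0.3519135762997468
```

```bash
python3 - <<'E'
from h import *
p=st('s'); env.move_l(p+12*X,rate=60); env.move_l(p+12*X+[0,0,100],rate=120); st('up')
w=np.array([475,2.5,0])-42*X-12*Yv
env.move_l(w+[0,0,212],rate=120); print(env.move_l(w+[0,0,119],rate=80,f_stop=8)); p0=st('down')
if p0[2]<121:
    print(env.move_l(p0+90*X,rate=40,f_stop=12)); a=st('push'); print((a-p0)@X)
    print(env.move_l(a+30*X,rate=30,f_stop=15)); b=st('push2'); print((b-a)@X)
E
```

```text
s 8.12 [ 445.6 -104.8  111.8] [2.4 1.6 1.2]
up 9.45 [ 456.9 -102.4  211.3] [ 0.2  0.3 -0.5]
False
down 11.64 [436.4 -17.4 119.4] [-0.2 -0.2  0.3]
True
push 13.09 [495.5  -5.4 118.6] [-0.9  0.1  1.2]
60.30842494582677
True
push2 13.49 [495.9  -4.9 117.7] [-0.3  0.1 -0.2]
0.532202453524943
```

```bash
python3 - <<'E'
from h import *
p=st('s'); env.move_l(p-20*X,rate=60); env.move_l(p-20*X+[0,0,250],rate=150); env.hold(.5); st('up')
cv2.imwrite('pics/w2.png',viewer.camera('wrist'))
E
```

```text
s 13.49 [495.9  -4.9 117.7] [-0.3  0.1 -0.2]
up 16.28 [476.3  -8.8 367.7] [-0.3  0.3  0.4]
```

View pics/w2.png

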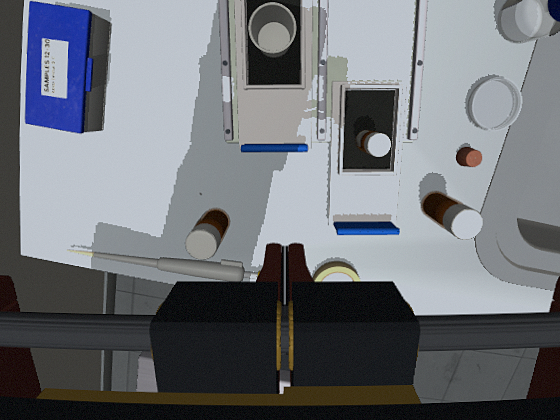

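The left tray is home, with its lip at (274,149). The right tray is out, with its lip at (367,231). Vial and beaker are upright and the bystanders have not moved. One check of the lip separation (it should be 100 mm), then hand in.

```bash
python3 - <<'E'
from h import *
from station import workorder
s=env.read_state(); np.savez('w2.npz',p=s['tool_pos'],o=s['orientation'])
d=wr((274.5,149.5),51,'w2.npz')-wr((367,232),51,'w2.npz'); a=d@X[:2]; print(a,d@Yv[:2])
if a>94: print(workorder.sign_off())
E
```

```text
98.88650118793142 111.06522491687153
the job is handed in; nothing more can be done
None
```

The job is handed in: the amber vial's tray (right) is drawn out to its front stop, and the beaker's tray (left) is pushed fully home. The last picture puts the two lips 98.9 mm apart (100 mm expected), with vial and beaker upright and the other bench items looking unmoved; sign-off returned no verdict.

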